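# Hold the spring clip gaping around the splint's marked edge

## Task

Pick up the red spring clip by its two handle wings, squeezing it gently (about 20 N of grip opens it fully; 40 N would crack it), and bring it, jaws spread wide, around the orange-marked upright edge (the one towards the robot) of the white splint standing in its wooden foot. Finish while still holding the clip there in the air, level and wide open, its jaws straight over the edge with the orange mark centred between them and about halfway into the mouth, touching neither the splint nor the foot, so that I can slip a card in beside the splint. Do not knock the splint, and leave the torch, tin, pill organiser and magnifier where they are.

Things in the scene. Friction and masses are not known exactly. Their poses are not given: they have to be found in the camera images.
- board: Sage-green painted plywood peg board lying flat and fixed on the table, 480 x 940 mm, 12 mm thick: its top, on which all else stands, is 12 mm above the table. Origin at the centre of its underside.
- clip: Loose red spring clip, 80 g, lying on its side. Origin on its upright pivot pin (10 mm across, 28 mm tall) at mid height, 14 mm above the board; x along the jaws, z up, y across. Two mirrored halves turn about the pin; a spring holds the jaws shut. Pinching the wings together across y swings each half to a stop at 0.34 rad. It cracks at 40 N grip.
- clip_wing_left (a point): Centre of the outer face of the +y handle wing, a flat pad 20 mm long, 28 mm tall. Closed: at clip x = -34, y = 26, flaring outward to the rear: 58 mm over both wings at their rear edges, x = -43. Fully squeezed the faces are nearly parallel, 26 to 28 mm apart, from x = -50 to -30. About 5 N on each wing starts it, 9 to 13 N on each holds it fully open.
- clip_wing_right (a point): The same on the -y wing. As the wings close, the pivot shifts forward about 7 mm relative to the fingers: finger pads centred at x = -36 on the closed clip end near x = -43 on the open one.
- clip_tip_left (a point): Inner edge of the +y jaw's tip, mid height. Jaws are 24 mm tall; closed, the tips are at clip x = 45, 2 mm apart; fully open at x = 42, about 32 mm apart (the gape).
- clip_tip_right (a point): Inner edge of the -y jaw's tip, mid height.
- splint: Loose flat white plastic splint, 60 mm wide (x), 5 mm thick (y), 95 mm tall (z), 50 g, standing upright in the slot of the foot with about 1 mm of play. Origin at the centre of its lower end, 8 mm above the board; its x axis points away from the marked edge. Its top is 103 mm above the board.
- splint_mark (a point): Centre of the orange mark (16 mm tall) on the marked upright edge of the splint (splint x = -30, z = 67), 75 mm above the board. The clip comes from the -x side of the splint and moves along +x.
- foot: Fixed plywood block 80 (x) x 50 (y) x 30 mm tall on the board, with the slot for the splint along its x axis, 22 mm deep. Origin at the centre of its underside.
- torch: White plastic torch, 168 mm long, 32 mm thick, lying between four wooden pegs that stand 34 mm tall. Origin at the centre of its underside. Leave alone.
- tin: Steel safety-pin tin, 90 x 60 x 22 mm. Origin at the centre of its underside. Leave alone.
- organiser: Blue pill organiser, 150 (x) x 36 x 24 mm. Origin at the centre of its underside. Leave alone.
- magnifier: Magnifier, lens frame 72 mm across and 8 mm thick with a black handle, 154 mm long along x, lying flat. Origin between the two on the underside. Leave alone.

How it is judged (in metres and radians):
On the way:
1. the clip is lifted off the board in the fingers (height (world z) of clip above 0.045 m and contact force between the fingers and clip above 2 N), for 0.2 s.
At the end, for the whole second after the job is handed in: The clip is held in the air, gape 20 mm or more, level and in line with the splint (0.2 rad), the mark 13 to 38 mm ahead of the pivot, within 8 mm of the middle and 12 mm in height; nothing touches splint or foot, the splint stands, bystanders are unmoved (15 mm) (distance between clip_tip_left and clip_tip_right above 0.02 m and x of splint_mark in the frame of clip between 0.013 and 0.038 m and y of splint_mark in the frame of clip between -0.008 and 0.008 m and z of splint_mark in the frame of clip between -0.012 and 0.012 m and angle between the x axis of clip and the x axis of splint, either way round below 0.2 rad and angle between clip's own z axis and vertical below 0.2 rad and contact force between the fingers and clip above 2 N and contact force between each of clip, the arm, the fingers and splint below 0.3 N and contact force between each of clip, the arm, the fingers and foot below 0.3 N and linear speed of clip below 0.03 m/s and angle between splint's own z axis and vertical below 0.12 rad and distance of splint from where it was at the start of the episode below 0.006 m and distance of each of torch, tin, organiser, magnifier from where it was at the start of the episode below 0.015 m); the arm keeps its last pose, push and grip.
It fails at once if the clip is squeezed with more than 40 N on a wing (contact force between the fingers and clip above 80 N).
It fails at once if the splint is knocked (over 6 N) (contact force between any of clip, the fingers, the arm and splint above 6 N).
It fails at once if the splint is tipped or shifted (angle between splint's own z axis and vertical above 0.2 rad or distance of splint from where it was at the start of the episode above 0.012 m).
It fails at once if a bystander is moved (distance of any of torch, tin, organiser, magnifier from where it was at the start of the episode above 0.02 m).
It also fails if it takes over 40 s, if anything falls off the work surface, if the arm or the gripper's body presses on something with over 40 N, if the wrist force passes 120 N, or if a joint passes its speed limit or range.

## Robot

A 6-joint arm with a two-finger parallel gripper is mounted at the origin on the work surface. World frame = base frame: x ahead of the robot, y to its left, z up, the work surface at z = 0. Lengths are in m, angles in degrees, forces in N, time in s.
With the tool pointing down it reaches from about 0.325 to 0.775 m from the base axis. Payload 5.5 kg.
Tool frame: the origin (TCP) lies midway between the tips of the shut fingers; the grasp point (between the pads) lies 19 mm behind it (robot.grip_point_offset is the z of the grasp point in the tool frame, in m); z points along the fingers, y is the line along which they close (so a half turn about z gives the same grasp; the last joint's range is limited). The gripper opens to 85 mm and grips with 20 to 120 N. Pads are 22 mm wide; open, the fingers measure 114 mm over their backs; the gripper's body (76 mm by 85 mm) begins 54 mm behind the grasp point. The pads swing forward as they close: fully open they stand 13 mm farther back than shut.
Start: joints at [-76.988, 5.22, 70.514, -0, 104.267, -3.249], TCP at [0.168, -0.576, 0.231] pointing down, gripper open.
Joint ranges: [-164.24, 164.24], [-49.07, 125.15], [9.68, 141.18], [-86.29, 266.29], [3.28, 154.24], [-151.56, 151.56]. Speed limits (degrees/s): [147.25, 147.25, 172.46, 180, 180, 180].

## Interface

Orientations are given as a 3x3 rotation matrix whose columns are the frame's x, y, z axes.
In Python, from station import telemetry, imaging, robot gives the robot as it stands.
- The arm moves only by the tool move_arm, never from a script. Its argument "plan" is a list that holds one entry, the list of rows, each a list of 5 numbers: the shift along the tool's x, y, z in mm, then the turn about the tool's z in rad, then the finger opening in mm, from 0 to 85.4. In form: [[[tx, ty, tz, twist, grip], ...]]. A call has 1 to 5 rows; each row is the pose to reach, as a shift and turn from the pose commanded when the call began, along the tool's axes at that moment; what a row does not reach only later rows make up. A row lasts 1/8 s, in which the tool goes at most 62.5 mm and 10.7 degrees, less where a joint would pass 70% of its speed; a pose out of reach is approached as far as the arm can. A call with a gripper value outside its range is refused whole. The fingers move at their own pace and stop on an object; "newtons" is the grip in N (left out, the last holds). Time passes only in rows, so rows that repeat a pose let the fingers close. It gives the time, the measured TCP pose, the force, the opening and the grip force at its end, in the units of the state.
- telemetry.observe(): the state, without advancing time (a new reading comes with each control period).
- imaging.capture(name): name is "scene" or "top"; returns a dict with "img" (400x640x3 uint8, red, green, blue), "intrinsics" (3x3 intrinsics, pixels), "rvec" (rotation vector, rad) and "tvec" (3), from world to camera coordinates, as OpenCV has them. Camera axes: x right, y down, z forward; pixel columns grow to the right and rows downward; lengths in m; the calibration is good to about 2 mm. A picture is of the moment at which its call begins. There is no depth.
- robot.finish_job(): hands the job in; it is judged then, once.
The state is a dict: "clock": time; "joints": joint angles; "dq": joint speeds; "tau": joint torques, N m; "tcp_pos": TCP position; "ee_rot": TCP orientation; "force": force on the tool from outside, world axes, zero at the start; "wrist_torque": the same for the moment, N m; "opening": finger opening in m; "grip_force": force on a finger pad.
Only numpy, scipy, OpenCV 4.12 (cv2) and the standard library are available. Lean on these libraries where they do the work, as an engineer would, in place of code of your own. Each camera call takes 0.05 s, during which the arm holds its last target. There are 200 camera calls.

## Working session

There is one attempt and no reset: what is moved stays moved. The work goes in short steps, Python scripts to look and compute and a tool call to move; the robot and the scene stay as the last step left them, time stands still between calls to the robot, and variables do not carry over. Pictures are saved under pics/ and viewed, at most 10 in all, crops included, and the job is handed in when it is done.

Besides the shell and the picture viewer there is one more tool, called after "Call:" by a JSON object that holds its "op" and its "data". move_arm: Moves the arm, as the interface text tells. Its arguments: {"type":"object","properties":{"plan":{"type":"array"},"newtons":{"type":"number"}},"required":["plan"]}

```bash
mkdir -p pics; cat > h.py <<'E'
import numpy as np, cv2
from station import telemetry, imaging, robot
def cap(name,fn=None,crop=None,s=1):
    c=imaging.capture(name); im=c["img"][:,:,::-1]
    if crop: x0,y0,x1,y1=crop; im=im[y0:y1,x0:x1]
    if s!=1: im=cv2.resize(im,None,fx=s,fy=s,interpolation=cv2.INTER_CUBIC)
    if fn: cv2.imwrite("pics/"+fn,im)
    return c
def ray(c,uv,z):
    R=cv2.Rodrigues(np.array(c["rvec"],float))[0]; t=np.array(c["tvec"],float).ravel()
    d=R.T@np.linalg.inv(c["intrinsics"])@np.array([uv[0],uv[1],1.]); o=-R.T@t
    return o+d*(z-o[2])/d[2]
def proj(c,P):
    return cv2.projectPoints(np.array(P,float).reshape(-1,3),np.array(c["rvec"],float),np.array(c["tvec"],float),np.array(c["intrinsics"],float),None)[0][:,0]
E
python3 - <<'E'
from h import *
a=cap("top","t1.png"); b=cap("scene","s1.png")
for c in(a,b):
    R=cv2.Rodrigues(np.array(c["rvec"],float))[0]; print(-R.T@np.array(c["tvec"]).ravel(),R.round(2).tolist(),c["intrinsics"][0])
s=telemetry.observe();print(s)
E
```

```text
[0.51041212 0.01001052 1.18523901] [[-0.02, -1.0, 0.0], [-1.0, 0.02, -0.09], [0.09, -0.01, -1.0]] [381.4417086    0.         321.78056039]
[0.95628965 0.61313597 0.7284581 ] [[-0.89, 0.45, 0.01], [0.3, 0.62, -0.72], [-0.33, -0.64, -0.69]] [361.91801646   0.         329.60665283]
{'clock': 0.1, 'joints': array([-7.69883275e+01,  5.26211489e+00,  7.05754261e+01,  6.07739857e-04,
        1.04266955e+02, -3.24759702e+00]), 'dq': array([ 0.0387869 , -0.15143131, -0.25261885, -0.07956641,  0.0493853 ,
       -0.02394419]), 'tau': array([ 3.25932990e-03, -4.60217643e+01, -4.19216466e+01,  2.00658161e-05,
        1.06872767e-02,  2.05162206e-05]), 'tcp_pos': array([ 0.16794643, -0.57575407,  0.23022485]), 'ee_rot': array([[ 9.60003863e-01,  2.79986467e-01, -4.00613150e-04],
       [ 2.79986730e-01, -9.60002221e-01,  1.77929295e-03],
       [ 1.13588435e-04, -1.82029448e-03, -9.99998337e-01]]), 'force': array([-0.59033178, -0.26021456, -0.06968105]), 'wrist_torque': array([-0.03267966,  0.0035586 , -0.03484784]), 'grip_force': 0.0, 'opening': 0.08529972442691364}
```

View pics/t1.png

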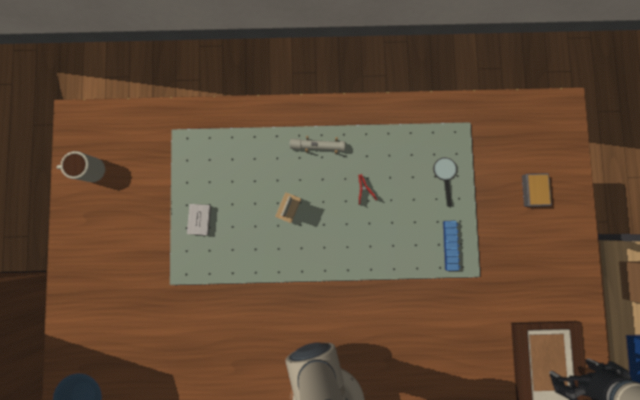

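View pics/s1.png

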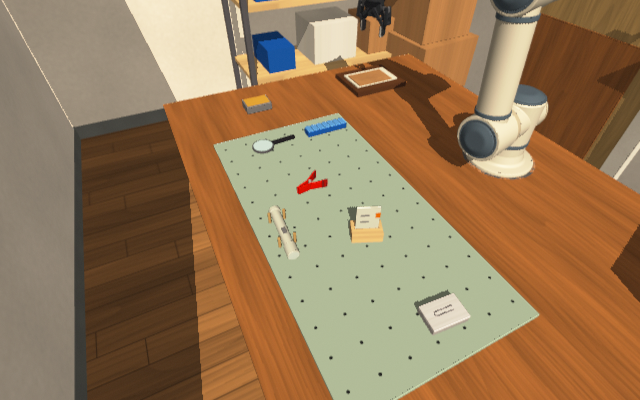

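The top view shows the clip near (367,190), the foot at (289,208) and the torch at (318,146). In the scene view the clip is near (312,184) and the splint near (367,220), with the orange mark on its right side. I'll enlarge both.

```bash
python3 - <<'E'
from h import *
a=cv2.imread("pics/t1.png"); b=cv2.imread("pics/s1.png")
f=lambda im,x,y:cv2.resize(im[y:y+48,x:x+64],(400,300),interpolation=cv2.INTER_CUBIC)
g=np.vstack([np.hstack([f(a,336,166),f(a,258,184)]),np.hstack([f(b,280,160),f(b,335,197)])])
cv2.imwrite("pics/z1.png",g)
E
```

```text
(no output)
```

View pics/z1.png

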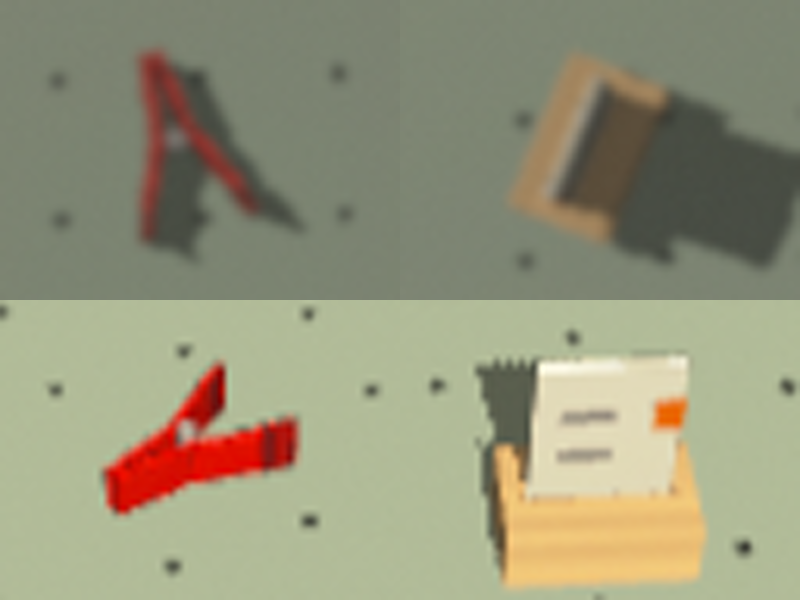

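The enlargement shows the clip jaws at (150,55), pin at (176,138), and wing ends at (148,240) and (255,210). The foot corners are at (575,55), (665,95), (610,240) and (512,205).

```bash
python3 - <<'E'
from h import *
a=cap("top");b=cap("scene")
T=lambda x,y,ox,oy:((x+.5)/6.25-.5+ox,(y+.5)/6.25-.5+oy)
p=lambda n,c,uv,z:print(n,(ray(c,uv,z)*1000).round(1))
for n,u in dict(tip=(150,55),pin=(176,138),wl=(148,240),wr=(255,210)).items(): p(n,a,T(*u,336,166),.038)
for n,u in dict(c1=(175,55),c2=(265,95),c3=(210,240),c4=(112,205)).items(): p(n,a,T(*u,258,184),.042)
p('spl top far',a,T(200,80,258,184),.115);p('spl top near',a,T(150,200,258,184),.115)
for n,u in dict(pin=(187,130)).items(): p('S'+n,b,T(*u,280,160),.040)
p('Stip',b,T(107,172,280,160),.038)
p('Swr',b,T(222,65,280,160),.038);p('Swl',b,T(296,122,280,160),.038)
p('Smark',b,T(271,115,335,197),.087)
p('Stop mk',b,T(287,58,335,197),.115)
p('Stop far',b,T(140,62,335,197),.115)
p('Sfoot c',b,T(303,230,335,197),.042);p('Sfoot d',b,T(107,240,335,197),.042)
E
```

```text
tip [ 678.1 -113.8   38. ]
pin [ 637.3 -125.    38. ]
wl [ 588.1 -109.8   38. ]
wr [ 601.3 -162.    38. ]
c1 [628.3 111.3  42. ]
c2 [607.9  68.4  42. ]
c3 [538.9  96.1  42. ]
c4 [556.8 142.7  42. ]
spl top far [609.1  93.8 115. ]
spl top near [555.7 117.1 115. ]
Spin [ 638.4 -123.2   40. ]
Stip [ 682.6 -114.7   38. ]
Swr [ 602.3 -161.6   38. ]
Swl [ 589.1 -108.1   38. ]
Smark [563.3 119.7  87. ]
Stop mk [558.4 118.1 115. ]
Stop far [610.5  94.9 115. ]
Sfoot c [558.6 145.1  42. ]
Sfoot d [631.8 114.8  42. ]
```

Clip pin is at about (638,-124), yaw 14.5°. The mark is at about (557,117.5,87), with splint yaw about -23°. Starting the approach.

Call:
{"op": "move_arm", "data": {"plan": [[[54,-30,0,0.01,85],[108,-60,0,0.02,85],[162,-90,0,0.03,85],[216,-120,0,0.03,85],[270,-150,0,0.03,85]]], "newtons": 20}}

```text
clock: 0.82
tcp_pos: [0.3863, -0.3548, 0.2312]
ee_rot: [[0.968, 0.251, 0.0], [0.251, -0.968, -0.0], [0.0, 0.0, -1.0]]
force: [0.4, -0.6, 0.4]
opening: 0.0848
grip_force: 0.0
```

Call:
{"op": "move_arm", "data": {"plan": [[[53,-31,5,0,85],[106,-62,20,0,85],[159,-93,40,0,85],[210,-125,60,0,85],[250,-150,80,0,85]]]}}

```text
clock: 1.45
tcp_pos: [0.5908, -0.1465, 0.1505]
ee_rot: [[0.968, 0.252, 0.0], [0.252, -0.968, 0.0], [0.0, 0.0, -1.0]]
force: [1.3, 0.2, 0.5]
opening: 0.0849
grip_force: 0.0
```

Call:
{"op": "move_arm", "data": {"plan": [[[17,-11.5,30,0,85],[17,-11.5,60,0,85],[17,-11.5,60,0,85]]]}}

```text
clock: 1.82
tcp_pos: [0.6013, -0.1322, 0.0876]
ee_rot: [[0.968, 0.252, -0.007], [0.252, -0.968, 0.002], [-0.006, -0.003, -1.0]]
force: [-0.2, 0.5, 0.4]
opening: 0.0845
grip_force: 0.0
```

```bash
python3 - <<'E'
from h import *
cap("scene","s2.png",(250,110,380,220),6);cap("top","t2.png")
s=telemetry.observe();print(s["tcp_pos"],s["ee_rot"][0])
E
```

```text
[ 0.60311758 -0.13327215  0.09196349] [9.68029441e-01 2.50836561e-01 1.46438664e-04]
```

View pics/s2.png

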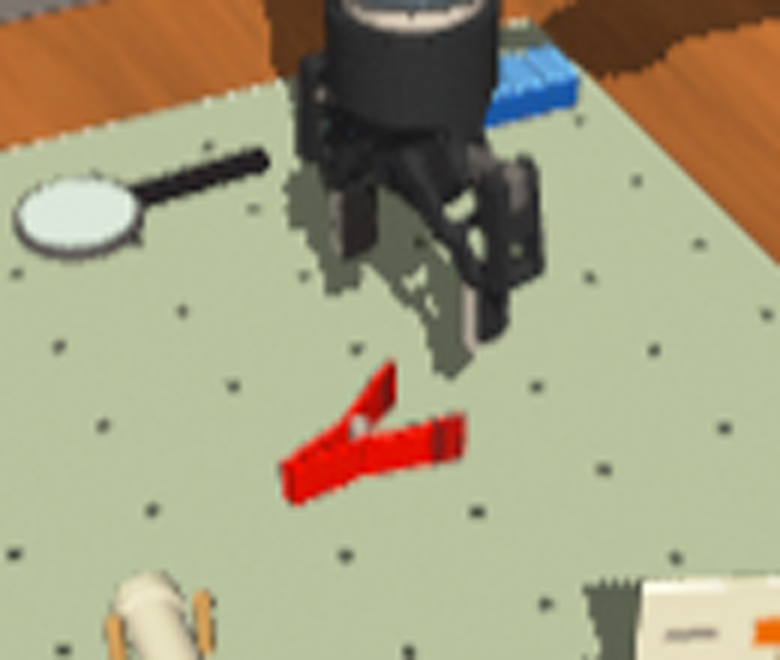

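The gripper hangs open above the clip and lines up with its wings, which end at (390,370) and (462,430) in the crop. Descending and closing at 20 N.

Call:
{"op": "move_arm", "data": {"plan": [[[0,0,30,0,85],[0,0,55,0,85],[0,0,70,0,85],[0,0,77,0,85],[0,0,77,0,85]]]}}

```text
clock: 2.55
tcp_pos: [0.6034, -0.1333, 0.015]
ee_rot: [[0.968, 0.251, 0.001], [0.251, -0.968, -0.0], [0.001, 0.0, -1.0]]
force: [0.7, -0.1, 0.2]
opening: 0.0851
grip_force: 0.0
```

Call:
{"op": "move_arm", "data": {"plan": [[[0,0,0,0,65],[0,0,0,0,50],[0,0,0,0,40],[0,0,0,0,30],[0,0,0,0,22]]], "newtons": 20}}

```text
clock: 3.18
tcp_pos: [0.6045, -0.1338, 0.0175]
ee_rot: [[0.968, 0.251, 0.004], [0.251, -0.968, -0.002], [0.004, 0.003, -1.0]]
force: [-1.5, 0.2, 9.9]
opening: 0.0262
grip_force: 23.0
```

Call:
{"op": "move_arm", "data": {"plan": [[[0,0,0,0,20],[0,0,0,0,20],[0,0,0,0,20],[0,0,0,0,20]]]}}

```text
clock: 3.68
tcp_pos: [0.6045, -0.1337, 0.0175]
ee_rot: [[0.968, 0.251, 0.004], [0.251, -0.968, -0.002], [0.004, 0.003, -1.0]]
force: [-1.1, -0.7, 8.4]
opening: 0.0258
grip_force: 23.0
```

Call:
{"op": "move_arm", "data": {"plan": [[[0,0,-10,0,20],[0,0,-30,0,20],[0,0,-55,0,20],[0,0,-75,0,20],[0,0,-80,0,20]]]}}

```text
clock: 4.3
tcp_pos: [0.6041, -0.1333, 0.097]
ee_rot: [[0.968, 0.251, 0.004], [0.251, -0.968, -0.001], [0.003, 0.002, -1.0]]
force: [0.1, 0.4, 0.6]
opening: 0.026
grip_force: 22.3
```

Call:
{"op": "move_arm", "data": {"plan": [[[-20,-15,0,0.03,20],[-50,-45,0,0.1,20],[-75,-85,0,0.2,20],[-85,-125,0,0.3,20],[-85,-165,0,0.4,20]]]}}

```text
clock: 4.92
tcp_pos: [0.4781, 0.0062, 0.0937]
ee_rot: [[0.989, -0.15, -0.001], [-0.15, -0.989, 0.0], [-0.001, 0.0, -1.0]]
force: [0.6, -0.2, 0.1]
opening: 0.0259
grip_force: 22.3
```

Call:
{"op": "move_arm", "data": {"plan": [[[-20,-30,0,0.08,20],[-40,-70,0,0.16,20],[-55,-110,0,0.23,20],[-64,-140,0,0.254,20],[-64,-154,0,0.254,20]]]}}

```text
clock: 5.55
tcp_pos: [0.4379, 0.1683, 0.0938]
ee_rot: [[0.922, -0.387, -0.001], [-0.387, -0.922, -0.0], [-0.001, 0.0, -1.0]]
force: [0.6, -0.6, -0.7]
opening: 0.0258
grip_force: 22.3
```

Call:
{"op": "move_arm", "data": {"plan": [[[0,0,0,0,20],[0,0,0,0,20]]]}}

```text
clock: 5.8
tcp_pos: [0.4387, 0.1661, 0.094]
ee_rot: [[0.921, -0.39, -0.001], [-0.39, -0.921, -0.001], [-0.0, 0.001, -1.0]]
force: [0.3, 0.7, -0.7]
opening: 0.0259
grip_force: 22.3
```

```bash
python3 - <<'E'
from h import *
a=cap("top");b=cap("scene")
cv2.imwrite("pics/t3.png",a["img"][:,:,::-1]);cv2.imwrite("pics/s3.png",b["img"][:,:,::-1])
f=lambda c,x,y:cv2.resize(c["img"][y:y+75,x:x+100,::-1],(800,600),interpolation=cv2.INTER_CUBIC)[:, :]
cv2.imwrite("pics/z3t.png",f(a,220,175));cv2.imwrite("pics/z3s.png",f(b,340,185))
s=telemetry.observe();print(s["tcp_pos"],s["ee_rot"].round(3).tolist(),s["opening"],s["grip_force"])
E
```

```text
[0.43874436 0.16600554 0.09417231] [[0.92, -0.391, -0.0], [-0.391, -0.92, -0.0], [-0.0, 0.0, -1.0]] 0.026273379888461287 22.25600239355117
```

View pics/z3t.png

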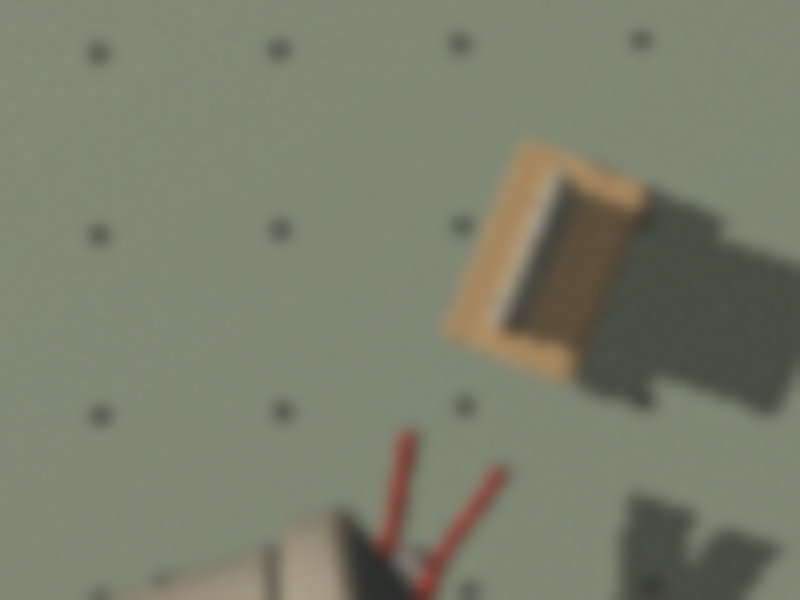

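View pics/z3s.png

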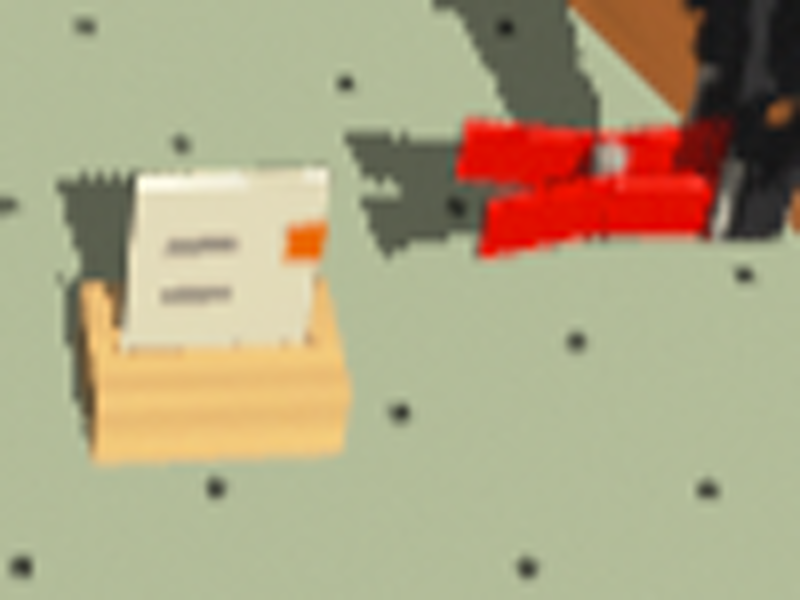

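The top crop shows the pin at (410,560) and jaw tips at (408,433) and (502,468). The scene crop shows the pin at (610,150), the tip top corners at (488,203) near and (465,122) far, and the mark at (306,242). The jaws are open and held. Triangulating.

```bash
python3 - <<'E'
from h import *
a=cap("top");b=cap("scene")
P=lambda c:np.array(c["intrinsics"])@np.hstack([cv2.Rodrigues(np.array(c["rvec"],float))[0],np.array(c["tvec"],float).reshape(3,1)])
T=lambda x,y,ox,oy:np.array([(x+.5)/8-.5+ox,(y+.5)/8-.5+oy])
def tri(n,ua,ub):
    A=T(*ua,220,175);B=T(*ub,340,185)
    X=cv2.triangulatePoints(P(a),P(b),A.reshape(2,1),B.reshape(2,1))[:,0];X=X[:3]/X[3]
    print(n,(X*1000).round(1),(proj(a,X)-A).round(1),(proj(b,X)-B).round(1));return X
p=tri('pin',(410,560),(610,150))
l=tri('tipL',(408,433),(488,203));r=tri('tipR',(502,468),(465,122))
s=telemetry.observe();R=s["ee_rot"];t=s["tcp_pos"]
mk=np.array([.557,.1175,.087])
for n,v in dict(pin=p,tips=(l+r)/2,mark=mk,far=np.array([.612,.0941,.087])).items(): print(n,(R.T@(v-t)*1000).round(1))
# splint edge top
tri('edge top',(497,322),(328,172));tri('far top',(562,180),(138,178))
# predicted pixel of clip if level, pin (TCP+43 along tool x), top z 
for dz in (.0085,):
    o=t+R@np.array([.043,0,-dz])
    for c,ox,oy in((a,220,175),(b,340,185)):
        q=proj(c,[o+[0,0,.014],o+R@np.array([.042,-.018,-.012]),o+R@np.array([.042,.018,-.012])]); print(((q-[ox,oy]+.5)*8-.5).round(0).tolist())
E
```

```text
pin [475.8 148.4 114.6] [[-0.  0.]] [[-0. -0.]]
tipL [520.1 148.7 111.6] [[ 0.1 -0.1]] [[0.1 0. ]]
tipR [506.7 116.3 111.9] [[-0.   0.1]] [[-0.1 -0. ]]
pin [ 41.1   2.  -20.3]
tips [ 81.9   1.9 -17.5]
mark [127.9  -1.4   7.2]
far [187.7  -1.3   7.3]
edge top [557.7 117.1 113.2] [[-0.1  0.1]] [[-0.1 -0. ]]
far top [608.4  92.9 111. ] [[ 0.2 -0.3]] [[0.4 0.1]]
[[406.0, 553.0], [405.0, 421.0], [500.0, 459.0]]
[[607.0, 150.0], [482.0, 202.0], [457.0, 119.0]]
```

The clip is level. From here it needs 61 mm forward, -3 mm sideways and 15 mm down.

Call:
{"op": "move_arm", "data": {"plan": [[[0,-3,8,0,20],[0,-3,15,0,20],[12,-3,15,0,20],[24,-3,15,0,20],[32,-3,15,0,20]]]}}

```text
clock: 6.62
tcp_pos: [0.4702, 0.1568, 0.0795]
ee_rot: [[0.921, -0.39, 0.0], [-0.39, -0.921, -0.0], [0.0, -0.0, -1.0]]
force: [0.4, 0.1, -0.7]
opening: 0.0263
grip_force: 22.3
```

Call:
{"op": "move_arm", "data": {"plan": [[[8,0,0,0,20],[16,0,0,0,20],[23,0,0,0,20],[29,0,0,0,20],[29,0,0,0,20]]]}}

```text
clock: 7.25
tcp_pos: [0.4961, 0.1458, 0.0792]
ee_rot: [[0.921, -0.39, -0.0], [-0.39, -0.921, -0.0], [-0.0, 0.0, -1.0]]
force: [0.2, 0.5, -0.1]
opening: 0.0258
grip_force: 22.3
```

```bash
python3 - <<'E'
from h import *
a=cap("top");b=cap("scene")
f=lambda c,x,y:cv2.resize(c["img"][y:y+60,x:x+50,::-1],(400,480),interpolation=cv2.INTER_CUBIC)
cv2.imwrite("pics/z4.png",np.hstack([f(a,260,185),f(b,365,185)]))
s=telemetry.observe();print(s["tcp_pos"],s["force"],s["opening"],s["grip_force"])
E
```

```text
[0.49575331 0.14606099 0.07922333] [-0.33185824 -0.06463426 -0.24660532] 0.026207279765899483 22.259214408695698
```

View pics/z4.png

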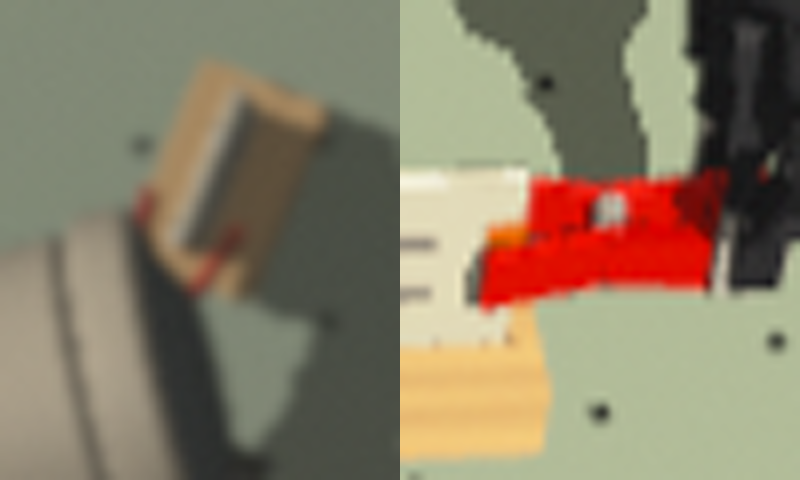

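The splint edge sits centred between the jaws: tips at (147,190) and (238,232), edge at (178,245). The clip is level, the mark is about 26 mm ahead of the pin, and there is no contact force. Handing in.

```bash
python3 -c "
from station import robot
print(robot.finish_job())"
```

```text
the job is handed in; nothing more can be done
None
```

I handed the job in with the clip held level and fully open around the marked splint edge. By my last measurements the mark was centred between the jaws, about 26 mm ahead of the pivot, with no contact force showing. The verdict was not reported back.

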